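Change the setting master for the sample in a gauging fixture

TASK

The gauging fixture still holds the brass setting master: first take it out and seat it in its wooden case, then seat the bare aluminium sample in the emptied fixture. Each part must end up flat and fully home in its pocket, its notched corner on the pocket's filled-in corner. Set the parts down rather than letting them drop, and leave everything else where it stands.

Things in the scene. Friction and masses are not known exactly. Their poses are not given: they have to be found in the camera images.
- master: brass setting master, 380 g. Origin: centre of the flange's underside. Flange 66 (x) x 48 (y) x 10 mm high; a rectangular notch 16 (x) x 12 (y) is cut through its +x +y corner. Block boss 30 (x) x 24 (y) at its centre, z 10 to 34: grip here. It starts home in the fixture's pocket.
- sample: bare aluminium sample, 130 g, same shape as the master. Origin: centre of the flange's underside. Flange 66 (x) x 48 (y) x 10 mm high; a rectangular notch 16 (x) x 12 (y) is cut through its +x +y corner. Block boss 30 (x) x 24 (y) at its centre, z 10 to 34: grip here. It starts flat on the table at any yaw, lens and ring gauge close to its +y and -y sides.
- master_notch (a point): the inner corner of the master's notch at the underside: 17 mm in x and 12 mm in y from its origin.
- sample_notch (a point): the inner corner of the sample's notch at the underside: 17 mm in x and 12 mm in y from its origin.
- fixture: gauging fixture, fixed: dark steel plate 110 (x) x 140 (y) x 15 mm with a grey nest 89 x 71 on it, top at z 30, pocket open at the top. Origin: under its centre. Two red-topped clamp posts, diameter 18 to 24, at x 0, y +54 and -54, up to z 80, short arms swung out to y +-79. The pocket's +x and -x sides are free for fingers.
- fixture_pocket (a point): centre of the fixture pocket's floor, 20 mm above the table, axes as the fixture. Outline of the parts' flange with 1.5 mm play on each side: 69 (x) x 51 (y), 10 deep, its +x +y corner filled by a block 16 (x) x 12 (y) to match the notch. A part fully home has its origin and axes here, its flange flush with the nest's top.
- fixture_corner (a point): inner corner of the filled-in corner of the fixture's pocket, at the floor (18.5, 13.5 mm from the pocket's centre).
- case: the master's wooden case, fixed to the table: 100 (x) x 82 (y) x 20 mm high, pocket with a green floor in its top. Origin: under its centre.
- case_pocket (a point): centre of the case pocket's floor, 10 mm above the table, axes as the case. Outline of the parts' flange with 1.5 mm play on each side: 69 (x) x 51 (y), 10 deep, its +x +y corner filled by a block 16 (x) x 12 (y) to match the notch. A part fully home has its origin and axes here, its flange flush with the case's top.
- case_corner (a point): inner corner of the filled-in corner of the case's pocket, at the floor (18.5, 13.5 mm from the pocket's centre).
- lens: loose black lens barrel, diameter 49, 55 high, standing; origin under its centre. It stands beside the sample.
- ring_gauge: loose steel ring, outside diameter 48, bore 28, 30 high; origin under its centre. It stands beside the sample, on the other side from the lens.
- plug_gauge: loose plug gauge standing beside the case, steel, diameter 30 at the foot, 20 above, 65 high, blue top; origin under its centre.
- mouse: loose black computer mouse, 100 (x) x 58 (y) x 30 high; origin under its centre.
- block_box: loose small dark wooden box, 75 (x) x 50 (y) x 28 high; origin under its centre.
- height_gauge: fixed height gauge, foot 85 x 65 x 30 mm, column up to 240 mm; origin under its foot's centre. An obstacle.
- wire_rack: fixed pink wire rack, 86 x 126 x 58 mm high; origin under its centre. An obstacle.
There are look-alikes about, which are no part of the job. What is shaped like the master but green is not meant. Leave any pink look-alike of the sample alone.

How it is judged (in metres and radians):
On the way, in this order (a step that is already met when the one before it is completed fails the run):
1. the master is home in the case (z of master in the frame of case_pocket between -0.003 and 0.002 m and horizontal distance between master and case_pocket below 0.004 m and horizontal distance between master_notch and case_corner below 0.008 m and angle between the x axis of master and the x axis of case, either way round below 0.08 rad and angle between master's own z axis and vertical below 0.035 rad), for 0.2 s.
2. the sample is home in the fixture (z of sample in the frame of fixture_pocket between -0.003 and 0.002 m and horizontal distance between sample and fixture_pocket below 0.004 m and horizontal distance between sample_notch and fixture_corner below 0.008 m and angle between the x axis of sample and the x axis of fixture, either way round below 0.08 rad and angle between sample's own z axis and vertical below 0.035 rad), for 0.2 s.
At the end, for the whole second after the job is handed in: Master in the case pocket, sample in the fixture pocket, at rest: each origin within 4 mm sideways and 2 mm above / 3 mm below the centre of the pocket floor, notch corner within 8 mm of the filled corner, yaw within 0.08 rad, tilt under 0.035 rad (all of step 1 and all of step 2 and linear speed of each of master, sample below 0.02 m/s and angular speed of each of master, sample below 0.2 rad/s); the robot touches nothing.
It fails at once if the master falls (faster than 0.6 m/s out of the fingers) (contact force between the fingers and master below 0.1 N and linear speed of master above 0.6 m/s).
It fails at once if the sample falls (faster than 0.6 m/s out of the fingers) (contact force between the fingers and sample below 0.1 N and linear speed of sample above 0.6 m/s).
It fails at once if the lens, ring gauge, plug gauge, mouse or small wooden box is shifted by more than 20 mm (distance of any of lens, ring_gauge, plug_gauge, mouse, block_box from where it was at the start of the episode above 0.02 m).
It also fails if it takes over 64 s, if anything falls off the work surface, if the arm or the gripper's body presses on something with over 40 N, if the wrist force passes 120 N, or if a joint passes its speed limit or range.

ROBOT

A 6-joint arm with a two-finger parallel gripper is mounted at the origin on the work surface. World frame = base frame: x ahead of the robot, y to its left, z up, the work surface at z = 0. Lengths are in mm, angles in rad, forces in N, time in s.
With the tool pointing down it reaches from about 275 to 750 mm from the base axis. Payload 10.2 kg.
Tool frame: the origin (TCP) lies midway between the tips of the shut fingers; the grasp point (between the pads) lies 19 mm behind it; z points along the fingers, y is the line along which they close (so a half turn about z gives the same grasp; the last joint's range is limited). The gripper opens to 85 mm and grips with 20 to 120 N. Pads are 22 mm wide; open, the fingers measure 114 mm over their backs; the gripper's body (76 mm by 85 mm) begins 54 mm behind the grasp point. The pads swing forward as they close: fully open they stand 13 mm farther back than shut.
Start: joints at [-1.428, 0.313, 1.498, -0, 1.331, -0.223], TCP at [187.778, -490.276, 231.294] pointing down, gripper open.
Joint ranges: [-2.94, 2.94], [-0.97, 2.17], [0.19, 2.56], [-1.23, 4.37], [0.02, 3.11], [-2.88, 2.88]. Speed limits (rad/s): [2.39, 2.39, 3.01, 3.14, 3.14, 3.14].

INTERFACE

Orientations are given as a unit quaternion [w, x, y, z].
In Python, from rig import ctrl gives the robot as it stands.
- The arm moves only by the tool arm_command, never from a script. Its argument "increments" is a list of rows, each an object with "dr": the turn, a rotation vector about the tool's x, y, z in units of pi/4 rad (1.0 is pi/4 rad), a list of three; "offset": the shift along the tool's x, y, z in units of 120 mm (1.0 is 120 mm), a list of three; "hand": the opening, from -1 (shut) to 1 (fully open). A call has 1 to 8 rows; each row shifts and turns the commanded pose from where the row before left it, along the tool's axes as they then stand; what a row does not reach is not made up. A row lasts 1/10 s, in which the tool goes at most 50 mm and 8.59 degrees, less where a joint would pass 70% of its speed; a pose out of reach is approached as far as the arm can. A call with a number of a shift or a turn outside -1 to 1 is refused whole. A call with a gripper value outside its range is refused whole. The fingers move at their own pace and stop on an object; "grip_force" is the grip in N (left out, the last holds). Time passes only in rows, so rows that do not move let the fingers close. It gives the time, the measured TCP pose, the force, the opening and the grip force at its end, in the units of the state.
- ctrl.sense(): the state, without advancing time (a new reading comes with each control period).
- ctrl.capture(name): name is "side" or "top" or "wrist"; returns the picture (420x560x3 uint8, red, green, blue); there is no depth.
- ctrl.camera_info(name): a dict with "K" (3x3 intrinsics, pixels), "R" (3x3) and "t" (3): a world point X has camera coordinates R X + t. Camera axes: x right, y down, z forward; pixel columns grow to the right and rows downward; lengths in mm; the calibration is good to about 2 mm. A picture is of the moment at which its call begins: read the wrist's pose just before it. camera_info takes no time and is no camera call; for the wrist camera it gives the pose at the moment of the call.
- ctrl.finish_job(): hands the job in; it is judged then, once.
The state is a dict: "time_s": time; "joints": joint angles; "dq": joint speeds; "tau": joint torques, N m; "eef_pos": TCP position; "ee_rot": TCP orientation; "force": force on the tool from outside, world axes, zero at the start; "wrist_torque": the same for the moment, N m; "grip_width": opening from 0.0 (shut) to 1.0 (fully open); "grip_force": force on a finger pad.
Only numpy, scipy, OpenCV 4.12 (cv2) and the standard library are available. Lean on these libraries where they do the work, as an engineer would, in place of code of your own. Each camera call takes 0.05 s, during which the arm holds its last target. There are 200 camera calls.

## Working session

There is one attempt and no reset: what is moved stays moved. The work goes in short steps, Python scripts to look and compute and a tool call to move; the robot and the scene stay as the last step left them, time stands still between calls to the robot, and variables do not carry over. Pictures are saved under pics/ and viewed, at most 10 in all, crops included, and the job is handed in when it is done.

Besides the shell and the picture viewer there is one more tool, called after "Call:" by a JSON object that holds its "op" and its "data". arm_command: Moves the arm, as the interface text tells. Shifts and turns lie within -1 to 1; 1 stands for 120 mm of shift or pi/4 rad of turn. Its arguments: {"type":"object","properties":{"increments":{"type":"array"},"grip_force":{"type":"number"}},"required":["increments"]}

```bash
ls; mkdir -p pics
python3 - <<'E'
from rig import ctrl
import cv2,numpy as np
s=ctrl.sense();print({k:np.round(v,3).tolist() for k,v in s.items()})
for n in ("top","side"):
    im=ctrl.capture(n);cv2.imwrite(f"pics/{n}0.png",im[:,:,::-1])
    c=ctrl.camera_info(n);print(n,{k:np.round(v,4).tolist() for k,v in c.items()})
E
```

```text
pics
{'time_s': 0.0, 'joints': [-1.428, 0.313, 1.498, 0.0, 1.331, -0.223], 'dq': [0.001, 0.001, -0.001, 0.001, -0.002, -0.001], 'tau': [0.001, -41.226, -25.974, -0.0, 0.004, 0.0], 'eef_pos': [187.759, -490.01, 230.725], 'ee_rot': [-0.001, 0.983, 0.182, 0.0], 'force': [0.801, 0.216, -0.044], 'wrist_torque': [-0.022, -0.001, 0.016], 'grip_force': 0.0, 'grip_width': 0.999}
top {'K': [[405.788, 0.0, 283.1078], [0.0, 405.788, 210.6234], [0.0, 0.0, 1.0]], 'R': [[-0.0832, -0.9965, -0.0017], [-0.9745, 0.0817, -0.209], [0.2084, -0.0157, -0.9779]], 't': [-2.5883, 546.3581, 931.0878]}
side {'K': [[515.8627, 0.0, 283.2548], [0.0, 515.8627, 211.52], [0.0, 0.0, 1.0]], 'R': [[-0.9267, -0.3758, -0.005], [-0.1971, 0.4971, -0.845], [0.3201, -0.7821, -0.5347]], 't': [499.4275, 163.5536, 1451.187]}
```

View pics/top0.png

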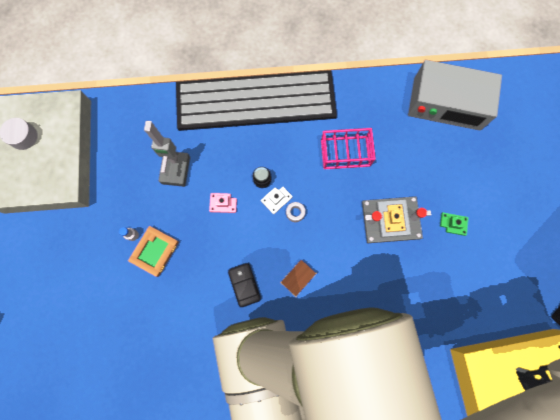

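View pics/side0.png

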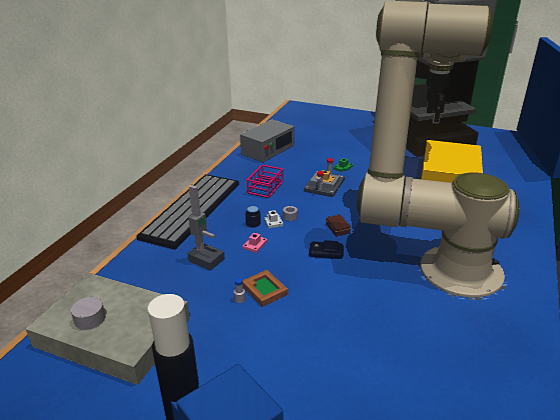

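The top view shows the fixture with the brass part at about (393,218). The green look-alike is at (455,223), the bare sample at (276,199) between the lens (262,177) and ring (296,211), and the pink look-alike at (222,203). The case is at (153,251) with the plug gauge at (128,233). The brass part in the nest is the master and the uncoloured part is the sample. I'll confirm this with an enlarged crop and coarse positions.

```bash
cat > h.py <<'E'
from rig import ctrl
import cv2,numpy as np
from scipy.spatial.transform import Rotation as Ro
def world(info,px,z):
    "pixels -> world points on the plane z"
    K,R,t=(np.array(info[k],float) for k in("K","R","t")); C=-R.T@t
    d=np.c_[np.array(px,float),np.ones(len(px))]@np.linalg.inv(K).T@R
    return C+d*((z-C[2])/d[:,2])[:,None]
def pix(info,X):
    K,R,t=(np.array(info[k],float) for k in("K","R","t")); p=(np.atleast_2d(X)@R.T+t)@K.T
    return p[:,:2]/p[:,2:]
def rel(target,yaw,s=None):
    "offset in tool axes (units) from measured pose to target TCP; turn about tool z (units); yaw = direction of tool y, mod pi"
    s=s or ctrl.sense(); M=Ro.from_quat(s["ee_rot"],scalar_first=True).as_matrix()
    y=np.arctan2(M[1,1],M[0,1]); d=(yaw-y+np.pi/2)%np.pi-np.pi/2
    return M.T@(np.array(target)-s["eef_pos"])/120, -d/(np.pi/4), M
E
python3 - <<'E'
from h import *
im=cv2.imread("pics/top0.png")
cs=[cv2.resize(im[v-30:v+30,u-40:u+40],(400,300),interpolation=cv2.INTER_CUBIC) for u,v in((393,218),(276,199),(153,251),(222,203))]
cv2.imwrite("pics/crop0.png",np.vstack([np.hstack(cs[:2]),np.hstack(cs[2:])]))
c=ctrl.camera_info("top")
print(np.round(np.vstack([world(c,[(393,218)],20),world(c,[(276,199)],20),world(c,[(153,251)],15),world(c,[(128,236)],20)])))
w=ctrl.camera_info("wrist");M=Ro.from_quat(ctrl.sense()["ee_rot"],scalar_first=True).as_matrix()
R=np.array(w["R"]);print(np.round(R@M,3),np.round(M.T@(-R.T@np.array(w["t"])-ctrl.sense()["eef_pos"]),1),w["K"])
E
```

```text
[[ 510. -323.   20.]
 [ 584.  -33.   20.]
 [ 478.  283.   15.]
 [ 520.  343.   20.]]
[[ 0.001  1.     0.   ]
 [-0.963  0.001 -0.27 ]
 [-0.27  -0.     0.963]] [  68.1    1.3 -142.7] [[318.05705842   0.         274.78913259]
 [  0.         318.05705842 209.5414341 ]
 [  0.           0.           1.        ]]
```

View pics/crop0.png

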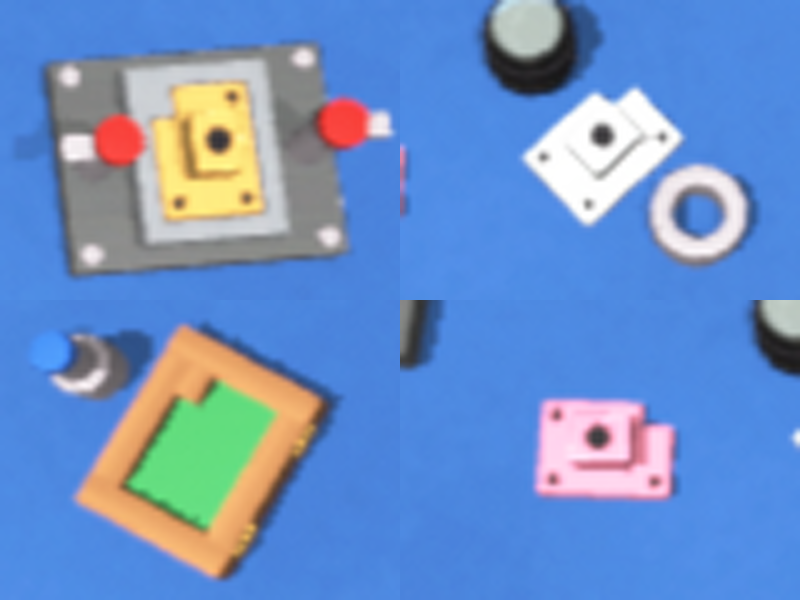

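The crop confirms the choices: the brass master is in the grey nest with its notch at upper left, the bare sample has its notch at the top, and the case's filled corner is at upper left. The pink part is the look-alike. Next, close wrist views, starting with the fixture.

Run:
```python
from h import *
o,t,M=rel((510,-323,135),np.radians(6));print(o.round(3),t)
# chain in the same orientation
print((M.T@np.array([74,290,0])/120).round(3),(M.T@np.array([-106,316,0])/120).round(3))
```

```text
[ 3.005 -0.338  0.799] -1.667613604018299
[ 1.44  -2.036  0.003] [ 0.117 -2.775  0.003]
```

Call:
{"op": "arm_command", "data": {"increments": [{"offset": [0.3,-0.04,0.0],"dr": [0,0,0],"hand": 1},{"offset": [0.38,-0.04,0.1],"dr": [0,0,0],"hand": 1},{"offset": [0.38,-0.04,0.1],"dr": [0,0,0],"hand": 1},{"offset": [0.38,-0.04,0.1],"dr": [0,0,0],"hand": 1},{"offset": [0.38,-0.04,0.1],"dr": [0,0,0],"hand": 1},{"offset": [0.38,-0.04,0.1],"dr": [0,0,0],"hand": 1},{"offset": [0.38,-0.04,0.1],"dr": [0,0,0],"hand": 1},{"offset": [0.38,-0.04,0.1],"dr": [0,0,0],"hand": 1}]}}

```text
time_s: 0.9
eef_pos: [507.2, -326.1, 146.5]
ee_rot: [-0.0, 0.983, 0.182, -0.0]
force: [-0.6, -0.6, 0.8]
grip_width: 1.0
grip_force: 0.0
```

Call:
{"op": "arm_command", "data": {"increments": [{"offset": [0.05,-0.02,0.1],"dr": [0,0,0],"hand": 1},{"offset": [0,0,0],"dr": [0,0,0],"hand": 1},{"offset": [0,0,0],"dr": [0,0,0],"hand": 1}]}}

```text
time_s: 1.2
eef_pos: [509.7, -323.5, 135.3]
ee_rot: [-0.0, 0.983, 0.182, -0.0]
force: [0.0, 0.4, -0.7]
grip_width: 1.003
grip_force: 0.0
```

```bash
cat >> h.py <<'E'
import json
def shot(n):
    c=ctrl.camera_info("wrist"); s=ctrl.sense(); im=ctrl.capture("wrist")
    cv2.imwrite(f"pics/{n}.png",im[:,:,::-1])
    json.dump({k:np.array(c[k]).tolist() for k in("K","R","t")},open(f"pics/{n}.json","w"))
    print(n,s["time_s"],np.round(s["eef_pos"],1))
E
python3 -c "
from h import *
shot('fix')"
```

```text
fix 1.2 [ 509.7 -323.5  135.3]
```

Call:
{"op": "arm_command", "data": {"increments": [{"offset": [0.205,-0.29,0],"dr": [0,0,0],"hand": 1},{"offset": [0.205,-0.29,0],"dr": [0,0,0],"hand": 1},{"offset": [0.205,-0.29,0],"dr": [0,0,0],"hand": 1},{"offset": [0.205,-0.29,0],"dr": [0,0,0],"hand": 1},{"offset": [0.205,-0.29,0],"dr": [0,0,0],"hand": 1},{"offset": [0.205,-0.29,0],"dr": [0,0,0],"hand": 1},{"offset": [0.205,-0.29,0],"dr": [0,0,0],"hand": 1},{"offset": [0,0,0],"dr": [0,0,0],"hand": 1}]}}

```text
time_s: 2.05
eef_pos: [584.6, -30.9, 136.4]
ee_rot: [-0.0, 0.983, 0.183, 0.001]
force: [-0.2, -1.1, 0.4]
grip_width: 1.001
grip_force: 0.0
```

Call:
{"op": "arm_command", "data": {"increments": [{"offset": [0,0,0],"dr": [0,0,0],"hand": 1}]}}

```text
time_s: 2.15
eef_pos: [584.1, -34.5, 136.1]
ee_rot: [0.0, 0.983, 0.182, 0.0]
force: [-1.0, -0.5, 0.1]
grip_width: 0.996
grip_force: 0.0
```

```bash
python3 -c "
from h import *
shot('sam')"
```

```text
sam 2.15 [584.1 -34.5 136.1]
```

Call:
{"op": "arm_command", "data": {"increments": [{"offset": [0.015,-0.345,0],"dr": [0,0,0],"hand": 1},{"offset": [0.015,-0.345,0],"dr": [0,0,0],"hand": 1},{"offset": [0.015,-0.345,0],"dr": [0,0,0],"hand": 1},{"offset": [0.015,-0.345,0],"dr": [0,0,0],"hand": 1},{"offset": [0.015,-0.345,0],"dr": [0,0,0],"hand": 1},{"offset": [0.015,-0.345,0],"dr": [0,0,0],"hand": 1},{"offset": [0.015,-0.345,0],"dr": [0,0,0],"hand": 1},{"offset": [0.015,-0.345,0],"dr": [0,0,0],"hand": 1}]}}

```text
time_s: 3.0
eef_pos: [479.4, 280.2, 135.8]
ee_rot: [0.0, 0.984, 0.18, 0.0]
force: [0.8, -0.5, -0.1]
grip_width: 0.997
grip_force: 0.0
```

Call:
{"op": "arm_command", "data": {"increments": [{"offset": [0,0,0],"dr": [0,0,0],"hand": 1},{"offset": [0,0,0],"dr": [0,0,0],"hand": 1}]}}

```text
time_s: 3.2
eef_pos: [479.6, 279.6, 135.5]
ee_rot: [0.0, 0.983, 0.182, 0.0]
force: [-0.5, 0.8, -0.5]
grip_width: 1.0
grip_force: 0.0
```

```bash
python3 -c "
from h import *
shot('cas')
for n in('fix','sam','cas'):
    im=cv2.imread(f'pics/{n}.png'); cv2.imwrite(f'pics/{n}_x.png',cv2.resize(im[105:315,140:420],(800,600),interpolation=cv2.INTER_CUBIC))"
```

```text
cas 3.2 [479.6 279.6 135.5]
```

View pics/fix_x.png

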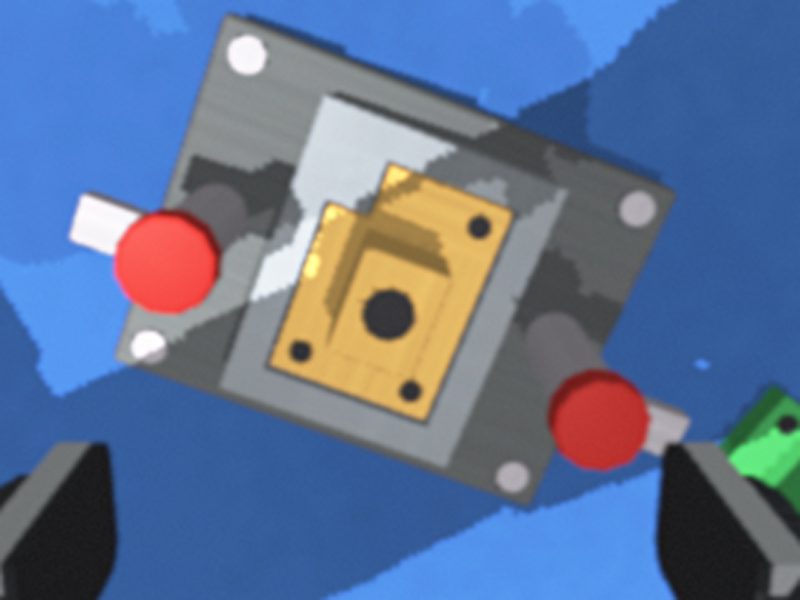

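View pics/sam_x.png

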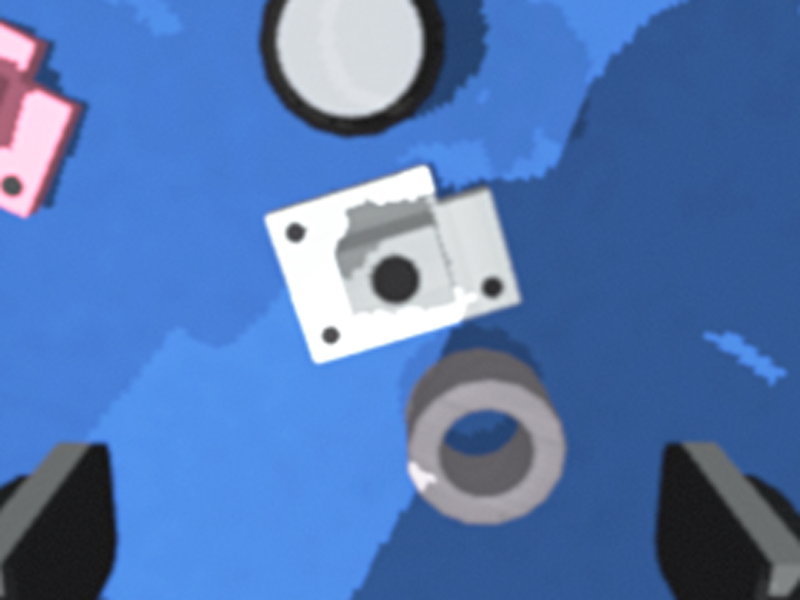

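View pics/cas_x.png

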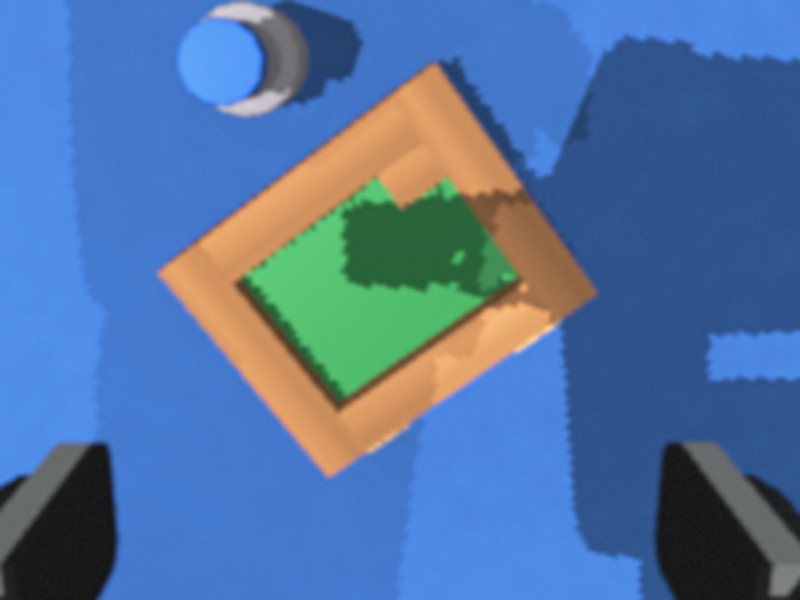

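The fixture crop shows the master home in the nest, with its flange corners at (390,162), (512,210), (428,423), (267,366) and (328,203). The sample crop shows it lying flat, notch at (438,200), lens above and ring below. The case crop shows outer corners (437,62), (596,292), (330,477) and (160,272), with the filled corner at about (405,190). Next I fit poses to these corners.

```bash
cat > fit.py <<'E'
from h import *
from scipy.optimize import least_squares
def fit(n,z,px,loc):
    c=json.load(open(f"pics/{n}.json")); px=np.array(px)/(800/280)+[140,105]; loc=np.array(loc,float)
    W=world(c,px,z)[:,:2]
    f=lambda p:(loc@np.array([[np.cos(p[2]),np.sin(p[2])],[-np.sin(p[2]),np.cos(p[2])]])+p[:2]-W).ravel()
    d=W[1]-W[0]; l=loc[1]-loc[0]
    r=least_squares(f,[*W.mean(0),np.arctan2(d[1],d[0])-np.arctan2(l[1],l[0])])
    print(n,r.x[:2].round(1),"yaw",r.x[2].round(4),"resid",r.fun.round(1))
    return r.x
if __name__=="__main__":
    fl=[(17,24),(-33,24),(-33,-24),(33,-24),(33,12)]
    fit("fix",30,[(328,203),(267,366),(428,423),(512,210),(390,162)],fl)
    fit("fix",30,[(327,95),(567,190),(447,467),(220,388)],[(44.5,35.5),(44.5,-35.5),(-44.5,-35.5),(-44.5,35.5)])
    fit("sam",10,[(430,165),(265,214),(316,363),(521,300),(489,187)],fl)
    fit("cas",20,[(437,62),(160,272),(596,292),(330,477)],[(50,41),(-50,41),(50,-41),(-50,-41)])
    fit("cas",20,[(236,282),(342,410),(521,283)],[(-34.5,25.5),(-34.5,-25.5),(34.5,-25.5)])
E
python3 fit.py
```

```text
fix [ 511.6 -325.1] yaw 0.009 resid [-0.4 -0.2  0.7 -0.9  1.   1.2 -0.3  0.  -0.9 -0.2]
fix [ 511.2 -325.6] yaw -0.0005 resid [-0.3  0.4  0.  -0.4 -0.   0.1  0.3 -0.1]
sam [591.1 -36.7] yaw -0.9046 resid [-0.6  0.8 -0.2 -0.6  1.1  0.1 -0.   0.  -0.3 -0.4]
cas [480.3 280.2] yaw -0.566 resid [ 0.   0.3 -0.1  0.3  0.1 -0.8  0.   0.2]
cas [480.6 280.2] yaw -0.5646 resid [-0.3  0.6 -0.8  0.6  1.1 -1.1]
```

```bash
python3 -c "
from h import *
o,t,M=rel((511.4,-325.4,135),0.0);print(o.round(3),t)"
```

```text
[-1.548  4.801  0.005] -1.5364802797056751
```

Call:
{"op": "arm_command", "data": {"increments": [{"offset": [-0.11,0.343,0],"dr": [0,0,0],"hand": 1},{"offset": [-0.11,0.343,0],"dr": [0,0,0],"hand": 1},{"offset": [-0.11,0.343,0],"dr": [0,0,0],"hand": 1},{"offset": [-0.11,0.343,0],"dr": [0,0,0],"hand": 1},{"offset": [-0.11,0.343,0],"dr": [0,0,0],"hand": 1},{"offset": [-0.11,0.343,0],"dr": [0,0,0],"hand": 1},{"offset": [-0.11,0.343,0],"dr": [0,0,0],"hand": 1}]}}

```text
time_s: 3.95
eef_pos: [495.5, -25.3, 135.6]
ee_rot: [0.0, 0.984, 0.18, 0.0]
force: [0.7, 0.1, -0.8]
grip_width: 1.004
grip_force: 0.0
```

Call:
{"op": "arm_command", "data": {"increments": [{"offset": [-0.11,0.343,0],"dr": [0,0,0],"hand": 1},{"offset": [-0.11,0.343,0],"dr": [0,0,0],"hand": 1},{"offset": [-0.11,0.343,0],"dr": [0,0,0],"hand": 1},{"offset": [-0.11,0.343,0],"dr": [0,0,0],"hand": 1},{"offset": [-0.11,0.343,0],"dr": [0,0,0],"hand": 1},{"offset": [-0.11,0.343,0],"dr": [0,0,0],"hand": 1},{"offset": [-0.11,0.343,0],"dr": [0,0,0],"hand": 1}]}}

```text
time_s: 4.65
eef_pos: [511.1, -327.5, 135.5]
ee_rot: [0.0, 0.984, 0.18, 0.0]
force: [0.8, 1.0, 0.6]
grip_width: 0.997
grip_force: 0.0
```

Call:
{"op": "arm_command", "data": {"increments": [{"offset": [0,0,0],"dr": [0,0,-0.17],"hand": 1},{"offset": [0,0,0],"dr": [0,0,-0.17],"hand": 1},{"offset": [0,0,0],"dr": [0,0,-0.17],"hand": 1},{"offset": [0,0,0],"dr": [0,0,-0.17],"hand": 1},{"offset": [0,0,0],"dr": [0,0,-0.17],"hand": 1},{"offset": [0,0,0],"dr": [0,0,-0.17],"hand": 1},{"offset": [0,0,0],"dr": [0,0,-0.17],"hand": 1},{"offset": [0,0,0],"dr": [0,0,-0.17],"hand": 1}]}}

```text
time_s: 5.45
eef_pos: [511.2, -325.7, 135.4]
ee_rot: [0.0, 0.753, 0.658, -0.0]
force: [0.5, -0.5, 0.7]
grip_width: 0.999
grip_force: 0.0
```

Call:
{"op": "arm_command", "data": {"increments": [{"offset": [0,0,0],"dr": [0,0,-0.17],"hand": 1},{"offset": [0,0,0],"dr": [0,0,0],"hand": 1},{"offset": [0,0,0],"dr": [0,0,0],"hand": 1}]}}

```text
time_s: 5.75
eef_pos: [511.8, -324.9, 135.4]
ee_rot: [0.0, 0.71, 0.704, -0.0]
force: [-0.8, -0.5, -0.1]
grip_width: 1.003
grip_force: 0.0
```

Run:
```python
from h import *
shot('fix2')
o,t,M=rel((511.4,-325.4,135),0.0);print(o.round(3),t)
im=cv2.imread('pics/fix2.png'); cv2.imwrite('pics/fix2_x.png',cv2.resize(im[105:315,140:420],(800,600),interpolation=cv2.INTER_CUBIC))
# rectify both shots onto plane z=30 (4 px/mm) and register the brass flange / nest
def rect(n):
    c=json.load(open(f'pics/{n}.json')); g=np.array([[460,-375],[562,-375],[562,-275],[460,-275]],float)
    H=cv2.getPerspectiveTransform(pix(c,np.c_[g,[30]*4]).astype(np.float32),((g-[460,-375])*4).astype(np.float32))
    return cv2.warpPerspective(cv2.imread(f'pics/{n}.png'),H,(408,400))
a,b=rect('fix'),rect('fix2')
sat=lambda i:cv2.GaussianBlur((i[:,:,2].astype(np.float32)/(i[:,:,0]+20)),(5,5),0)
m=np.zeros((400,408),np.uint8);m[60:350,20:390]=255
for mm in(cv2.MOTION_TRANSLATION,cv2.MOTION_EUCLIDEAN):
    cc,w=cv2.findTransformECC(sat(a),sat(b),np.eye(2,3,dtype=np.float32),mm,(3,200,1e-6),m,5)
    p=w@np.array([204,200,1]);print(cc,(p-[204,200])/4,w[1,0])
```

```text
fix2 5.75 [ 511.8 -324.9  135.4]
[-0.007 -0.005  0.003] -0.01025147056176215<stdin>:11: RuntimeWarning: divide by zero encountered in divide
Traceback (most recent call last):
cv2.error: OpenCV(4.12.0) /io/opencv/modules/video/src/ecc.cpp:574: error: (-7:Iterations do not converge) NaN encountered. in function 'findTransformECC'
```

View pics/fix2_x.png

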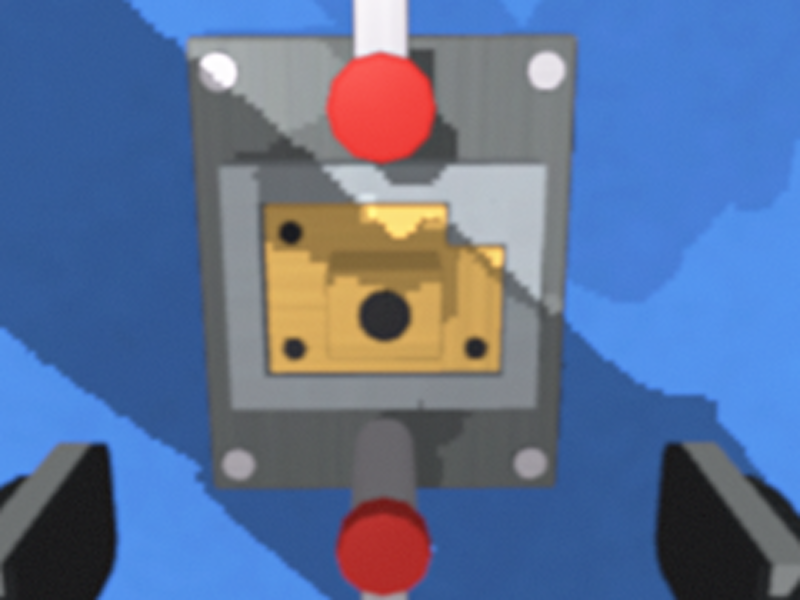

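The rotated view shows nest corners at (218,165), (547,163), (540,409) and (231,410), and the master's flange at (263,204), (447,204), (505,244), (501,373) and (269,374). Comparing this with the first view gives the camera bias.

Run:
```python
from fit import *
fl=[(17,24),(-33,24),(-33,-24),(33,-24),(33,12)]; ne=[(44.5,35.5),(44.5,-35.5),(-44.5,-35.5),(-44.5,35.5)]
m1=fit("fix",30,[(328,203),(267,366),(428,423),(512,210),(390,162)],fl)
n1=fit("fix",30,[(327,95),(567,190),(447,467),(220,388)],ne)
m2=fit("fix2",30,[(447,204),(263,204),(269,374),(501,373),(505,244)],fl)
n2=fit("fix2",30,[(547,163),(540,409),(231,410),(218,165)],ne)
q1=Ro.from_quat([0,.983,.182,0],scalar_first=True).as_matrix()[:2,:2]; q2=Ro.from_quat([0,.708,.706,0],scalar_first=True).as_matrix()[:2,:2]
for a,b in((m1,m2),(n1,n2)):
    bt=np.linalg.solve(q2-q1,(b-a)[:2]);print("bias tool",bt.round(2),"true",(a[:2]-q1@bt).round(2),"world bias of first views",(q1@bt).round(2))
```

```text
fix [ 511.6 -325.1] yaw 0.009 resid [-0.4 -0.2  0.7 -0.9  1.   1.2 -0.3  0.  -0.9 -0.2]
fix [ 511.2 -325.6] yaw -0.0005 resid [-0.3  0.4  0.  -0.4 -0.   0.1  0.3 -0.1]
fix2 [ 512.2 -324.7] yaw -0.0009 resid [-0.3 -0.4  0.4 -0.8  0.8  1.  -0.5  1.2 -0.5 -1. ]
fix2 [ 511.9 -325.1] yaw -0.0005 resid [-0.1 -0.4 -1.   0.6  0.7  0.2  0.4 -0.5]
bias tool [-0.23  0.6 ] true [ 511.58 -324.48] world bias of first views [-0.   -0.64]
bias tool [-0.29  0.73] true [ 511.16 -324.83] world bias of first views [-0.01 -0.79]
```

Call:
{"op": "arm_command", "data": {"increments": [{"offset": [0.002,-0.004,0.15],"dr": [0,0,-0.01],"hand": 1},{"offset": [0,0,0.25],"dr": [0,0,0],"hand": 1},{"offset": [0,0,0.25],"dr": [0,0,0],"hand": 1},{"offset": [0,0,0.12],"dr": [0,0,0],"hand": 1},{"offset": [0,0,0.06],"dr": [0,0,0],"hand": 1},{"offset": [0,0,0.03],"dr": [0,0,0],"hand": 1},{"offset": [0,0,0],"dr": [0,0,0],"hand": 1}]}}

```text
time_s: 6.5
eef_pos: [512.5, -323.8, 32.8]
ee_rot: [0.001, 0.706, 0.709, 0.0]
force: [-0.1, -0.8, -0.2]
grip_width: 0.999
grip_force: 0.0
```

Call:
{"op": "arm_command", "data": {"increments": [{"offset": [0,0,0],"dr": [0,0,0],"hand": -0.2},{"offset": [0,0,0],"dr": [0,0,0],"hand": -1},{"offset": [0,0,0],"dr": [0,0,0],"hand": -1},{"offset": [0,0,0],"dr": [0,0,0],"hand": -1},{"offset": [0,0,0],"dr": [0,0,0],"hand": -1},{"offset": [0,0,0],"dr": [0,0,0],"hand": -1},{"offset": [0,0,0],"dr": [0,0,0],"hand": -1},{"offset": [0,0,0],"dr": [0,0,0],"hand": -1}], "grip_force": 60}}

```text
time_s: 7.3
eef_pos: [512.3, -323.6, 32.7]
ee_rot: [0.0, 0.706, 0.709, -0.0]
force: [-1.7, 1.0, 5.6]
grip_width: 0.343
grip_force: 61.9
```

Call:
{"op": "arm_command", "data": {"increments": [{"offset": [0,0,-0.04],"dr": [0,0,0],"hand": -1},{"offset": [0,0,-0.1],"dr": [0,0,0],"hand": -1},{"offset": [0,0,-0.2],"dr": [0,0,0],"hand": -1},{"offset": [0,0,-0.25],"dr": [0,0,0],"hand": -1},{"offset": [0,0,-0.15],"dr": [0,0,0],"hand": -1},{"offset": [0,0,-0.06],"dr": [0,0,0],"hand": -1},{"offset": [0,0,0],"dr": [0,0,0],"hand": -1}]}}

```text
time_s: 8.0
eef_pos: [512.3, -323.5, 128.8]
ee_rot: [0.001, 0.706, 0.709, 0.0]
force: [1.3, 0.3, -4.8]
grip_width: 0.336
grip_force: 60.8
```

Run:
```python
from h import *
shot('held');s=ctrl.sense();print(s["grip_width"],s["grip_force"],np.round(s["force"],1),np.round(s["joints"],2))
c=480.4,280.9; y=np.array([np.sin(.566),np.cos(.566)]); T=np.array(c)+1.1*y
o,t,M=rel((*T,125),-.566);print(T,o.round(3),t)
```

```text
held 8.0 [ 512.3 -323.5  128.8]
0.33958798138467505 60.759665966033936 [ 0.6 -0.3 -5.3] [-0.76  0.58  1.38  0.    1.19 -0.76]
[480.98988615 281.82845804] [ 5.043 -0.236  0.025] 0.7263698404862545
```

Call:
{"op": "arm_command", "data": {"increments": [{"offset": [0.2,-0.016,0],"dr": [0,0,0],"hand": -1},{"offset": [0.34,-0.016,0],"dr": [0,0,0],"hand": -1},{"offset": [0.35,-0.016,0],"dr": [0,0,0],"hand": -1},{"offset": [0.35,-0.016,0],"dr": [0,0,0],"hand": -1},{"offset": [0.35,-0.016,0],"dr": [0,0,0],"hand": -1},{"offset": [0.35,-0.016,0],"dr": [0,0,0],"hand": -1},{"offset": [0.35,-0.016,0],"dr": [0,0,0],"hand": -1},{"offset": [0.35,-0.016,0],"dr": [0,0,0],"hand": -1}]}}

```text
time_s: 8.85
eef_pos: [494.4, -4.9, 127.0]
ee_rot: [-0.001, 0.706, 0.709, -0.001]
force: [1.7, -0.9, -4.8]
grip_width: 0.338
grip_force: 60.7
```

Call:
{"op": "arm_command", "data": {"increments": [{"offset": [0.35,-0.016,0],"dr": [0,0,0],"hand": -1},{"offset": [0.35,-0.016,0],"dr": [0,0,0],"hand": -1},{"offset": [0.35,-0.016,0],"dr": [0,0,0],"hand": -1},{"offset": [0.35,-0.016,0],"dr": [0,0,0],"hand": -1},{"offset": [0.35,-0.016,0],"dr": [0,0,0],"hand": -1},{"offset": [0.35,-0.016,0],"dr": [0,0,0],"hand": -1},{"offset": [0.25,-0.012,0],"dr": [0,0,0],"hand": -1},{"offset": [0.15,-0.008,0],"dr": [0,0,0],"hand": -1}]}}

```text
time_s: 9.65
eef_pos: [478.9, 295.3, 126.6]
ee_rot: [-0.001, 0.705, 0.709, -0.001]
force: [1.0, 0.4, -5.0]
grip_width: 0.333
grip_force: 60.7
```

Call:
{"op": "arm_command", "data": {"increments": [{"offset": [0,0,0],"dr": [0,0,0.12],"hand": -1},{"offset": [0,0,0],"dr": [0,0,0.18],"hand": -1},{"offset": [0,0,0],"dr": [0,0,0.18],"hand": -1},{"offset": [0,0,0],"dr": [0,0,0.16],"hand": -1},{"offset": [0,0,0],"dr": [0,0,0.086],"hand": -1},{"offset": [0,0,0],"dr": [0,0,0],"hand": -1},{"offset": [0,0,0],"dr": [0,0,0],"hand": -1}]}}

```text
time_s: 10.35
eef_pos: [479.8, 293.1, 127.3]
ee_rot: [-0.0, 0.876, 0.483, -0.001]
force: [-0.2, 0.7, -4.6]
grip_width: 0.337
grip_force: 60.7
```

Run:
```python
from h import *
o,t,M=rel((480.99,281.83,125),-.566);print(o.round(4),t)
shot('place1')
a=[cv2.imread(f'pics/{n}.png') for n in('held','place1')]
cv2.imwrite('pics/hp.png',np.hstack([cv2.resize(i[130:400,190:370],(400,600),interpolation=cv2.INTER_CUBIC) for i in a]))
```

```text
[-0.0739  0.0587  0.0188] 0.0029159295129382967
place1 10.35 [479.8 293.1 127.3]
```

View pics/hp.png

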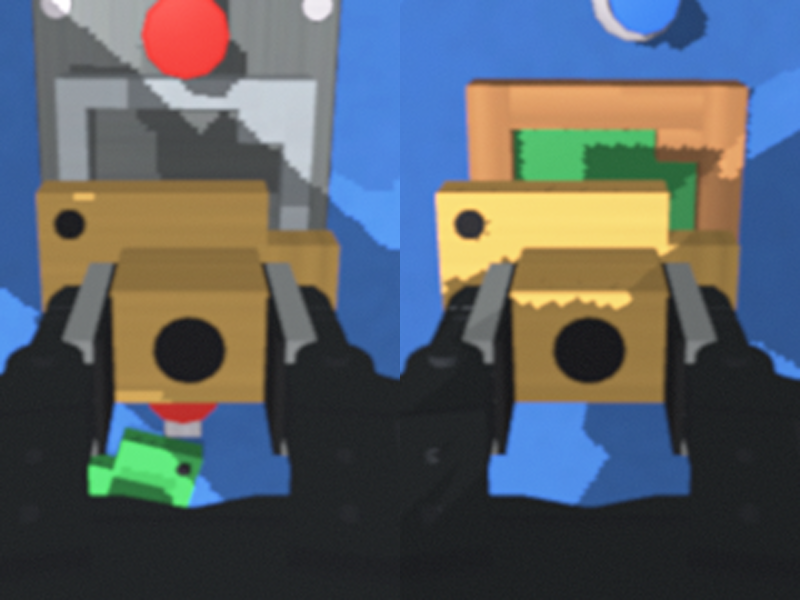

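The held view shows the master gripped squarely. In the right-hand picture the boss top's corners are at (513,290), (665,290), (513,402) and (667,402), and the flange's far edge runs (436,195)–(668,195). The case pocket is aligned ahead. I'll check the in-hand offset and then lower.

Run:
```python
from h import *
for n,u0,pts,fl in(('held',0,[(113,290),(265,290),(113,402),(267,402)],[(38,193),(268,193)]),('place1',400,[(513,290),(665,290),(513,402),(667,402)],[(436,195),(668,195)])):
    c=json.load(open(f'pics/{n}.json'));cv=lambda p:(np.array(p)-[u0,0])/[400/180,600/270]+[190,130]
    p,q,z=((512.3,-323.5),0.003,128.8) if n=='held' else ((479.8,293.1),-.566,127.3)
    W=world(c,cv(pts),z+21.3)[:,:2]-p; F=world(c,cv(fl),z-2.7)[:,:2]-p
    B=np.array([[-np.sin(q),np.cos(q)],[np.cos(q),np.sin(q)]]).T  # tool x,y
    print(n,"boss",(W@B).round(1).tolist(),(W@B).mean(0).round(2),"flange far edge",(F@B).round(1).tolist())
```

```text
held boss [[11.0, -13.7], [11.1, 14.7], [-12.8, -14.3], [-12.8, 15.9]] [-0.88  0.67] flange far edge [[22.6, -31.9], [22.7, 17.5]]
place1 boss [[11.4, -13.1], [11.5, 15.3], [-12.4, -13.7], [-12.3, 16.4]] [-0.45  1.24] flange far edge [[22.5, -31.9], [22.7, 18.0]]
```

Call:
{"op": "arm_command", "data": {"increments": [{"offset": [-0.075,0.058,0.1],"dr": [0,0,0],"hand": -1},{"offset": [0,0,0.2],"dr": [0,0,0],"hand": -1},{"offset": [0,0,0.22],"dr": [0,0,0],"hand": -1},{"offset": [0,0,0.15],"dr": [0,0,0],"hand": -1},{"offset": [0,0,0.07],"dr": [0,0,0],"hand": -1},{"offset": [0,0,0.02],"dr": [0,0,0],"hand": -1},{"offset": [0,0,0],"dr": [0,0,0],"hand": -1},{"offset": [0,0,0],"dr": [0,0,0],"hand": -1}]}}

```text
time_s: 11.2
eef_pos: [481.8, 282.1, 37.9]
ee_rot: [0.0, 0.876, 0.482, 0.001]
force: [0.1, -0.6, -3.8]
grip_width: 0.337
grip_force: 60.6
```

Run:
```python
from h import *
y=np.array([np.sin(.566),np.cos(.566)]);x=np.array([np.cos(.566),-np.sin(.566)]);T=np.array((480.4,280.9))+.9*y-.2*x
for i in range(1):
    o,t,M=rel((*T,22.7),-.566);print((o*120).round(2),o.round(4),t,ctrl.sense()["eef_pos"])
```

```text
[-0.86 -0.71 15.15] [-0.0072 -0.0059  0.1263] 0.0007396222920121281 [481.75098656 282.1064283   37.85290439]
```

Call:
{"op": "arm_command", "data": {"increments": [{"offset": [-0.007,-0.006,0.0],"dr": [0,0,0],"hand": -1},{"offset": [0,0,0.025],"dr": [0,0,0],"hand": -1},{"offset": [0,0,0.02],"dr": [0,0,0],"hand": -1},{"offset": [0,0,0.02],"dr": [0,0,0],"hand": -1},{"offset": [0,0,0],"dr": [0,0,0],"hand": -1}]}}

```text
time_s: 11.7
eef_pos: [479.9, 281.5, 28.7]
ee_rot: [-0.0, 0.876, 0.482, -0.0]
force: [0.5, 0.1, -4.3]
grip_width: 0.339
grip_force: 60.6
```

Call:
{"op": "arm_command", "data": {"increments": [{"offset": [0,0,0.015],"dr": [0,0,0],"hand": -1},{"offset": [0,0,0.015],"dr": [0,0,0],"hand": -1},{"offset": [0,0,0.01],"dr": [0,0,0],"hand": -1},{"offset": [0,0,0.005],"dr": [0,0,0],"hand": -1},{"offset": [0,0,0],"dr": [0,0,0],"hand": -1}]}}

```text
time_s: 12.2
eef_pos: [480.1, 281.6, 23.6]
ee_rot: [-0.0, 0.876, 0.482, -0.0]
force: [-0.3, -0.7, -4.3]
grip_width: 0.337
grip_force: 60.6
```

Call:
{"op": "arm_command", "data": {"increments": [{"offset": [0,0,0.004],"dr": [0,0,0],"hand": -1},{"offset": [0,0,0.004],"dr": [0,0,0],"hand": -1},{"offset": [0,0,0.003],"dr": [0,0,0],"hand": -1},{"offset": [0,0,0],"dr": [0,0,0],"hand": -1}]}}

```text
time_s: 12.6
eef_pos: [480.2, 281.6, 22.7]
ee_rot: [0.0, 0.876, 0.482, 0.0]
force: [-1.7, -1.5, 0.6]
grip_width: 0.342
grip_force: 61.3
```

Contact at the expected height (z 22.7), so I release and rise.

Call:
{"op": "arm_command", "data": {"increments": [{"offset": [0,0,0],"dr": [0,0,0],"hand": -0.2},{"offset": [0,0,0],"dr": [0,0,0],"hand": 0},{"offset": [0,0,0],"dr": [0,0,0],"hand": 0.5},{"offset": [0,0,0],"dr": [0,0,0],"hand": 1},{"offset": [0,0,0],"dr": [0,0,0],"hand": 1},{"offset": [0,0,0],"dr": [0,0,0],"hand": 1}]}}

```text
time_s: 13.2
eef_pos: [480.2, 281.6, 22.4]
ee_rot: [0.0, 0.876, 0.482, 0.0]
force: [0.1, 0.9, -1.2]
grip_width: 1.0
grip_force: 0.0
```

Call:
{"op": "arm_command", "data": {"increments": [{"offset": [0,0,-0.1],"dr": [0,0,0],"hand": 1},{"offset": [0,0,-0.25],"dr": [0,0,0],"hand": 1},{"offset": [0,0,-0.3],"dr": [0,0,0],"hand": 1},{"offset": [0,0,-0.25],"dr": [0,0,0],"hand": 1},{"offset": [0,0,0],"dr": [0,0,0],"hand": 1},{"offset": [0,0,0],"dr": [0,0,0],"hand": 1}]}}

```text
time_s: 13.8
eef_pos: [480.2, 281.6, 131.1]
ee_rot: [0.0, 0.876, 0.482, 0.001]
force: [0.2, -0.8, -0.8]
grip_width: 1.002
grip_force: 0.0
```

Run:
```python
from h import *
shot('placed')
im=cv2.imread('pics/placed.png'); cv2.imwrite('pics/placed_x.png',cv2.resize(im[105:315,140:420],(800,600),interpolation=cv2.INTER_CUBIC))
o,t,M=rel((591.1,-36.0,130),-.905);print(o.round(3),t)
```

```text
placed 13.8 [480.2 281.6 131.1]
[-1.736e+00  2.201e+00  1.000e-03] 0.43201657578683844
```

View pics/placed_x.png

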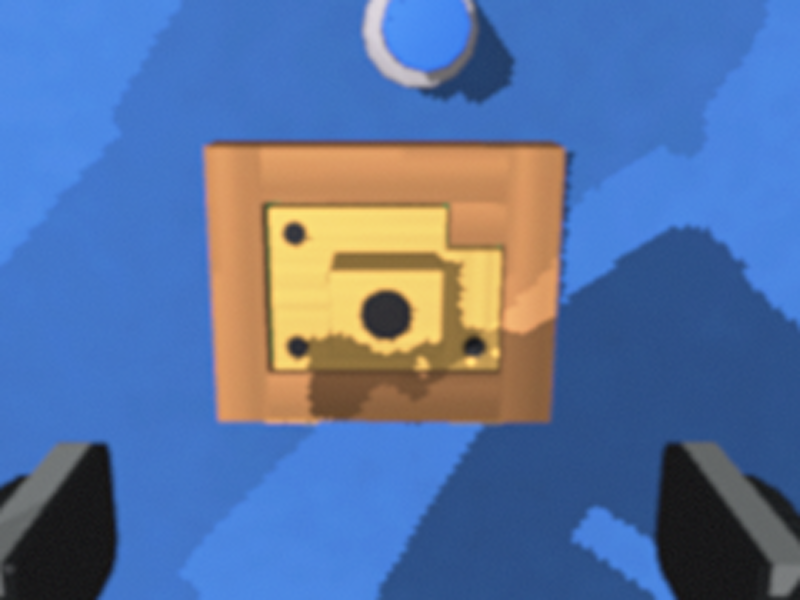

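The master is home: its flange (265–503, 204–371) fills the pocket with the notch on the filled block at (475,225). I go on to the sample.

Call:
{"op": "arm_command", "data": {"increments": [{"offset": [-0.217,0.275,0],"dr": [0,0,0],"hand": 1},{"offset": [-0.217,0.275,0],"dr": [0,0,0],"hand": 1},{"offset": [-0.217,0.275,0],"dr": [0,0,0],"hand": 1},{"offset": [-0.217,0.275,0],"dr": [0,0,0],"hand": 1},{"offset": [-0.217,0.275,0],"dr": [0,0,0],"hand": 1},{"offset": [-0.217,0.275,0],"dr": [0,0,0],"hand": 1},{"offset": [-0.217,0.275,0],"dr": [0,0,0],"hand": 1},{"offset": [-0.217,0.275,0],"dr": [0,0,0],"hand": 1}]}}

```text
time_s: 14.65
eef_pos: [591.1, -37.4, 129.1]
ee_rot: [-0.001, 0.876, 0.482, -0.001]
force: [0.5, 0.3, -0.0]
grip_width: 1.0
grip_force: 0.0
```

Call:
{"op": "arm_command", "data": {"increments": [{"offset": [0,0,0],"dr": [0,0,0.144],"hand": 1},{"offset": [0,0,0],"dr": [0,0,0.144],"hand": 1},{"offset": [0,0,0],"dr": [0,0,0.144],"hand": 1},{"offset": [0,0,0],"dr": [0,0,0],"hand": 1},{"offset": [0,0,0],"dr": [0,0,0],"hand": 1},{"offset": [0,0,0],"dr": [0,0,0],"hand": 1}]}}

```text
time_s: 15.25
eef_pos: [591.1, -35.7, 130.0]
ee_rot: [-0.0, 0.945, 0.328, -0.0]
force: [-0.6, 0.2, 0.5]
grip_width: 1.003
grip_force: 0.0
```

Run:
```python
from h import *
shot('sam2')
c=json.load(open('pics/sam2.json'))
o,t,M=rel((591.1,-36.0,12.5),-.905);print(o.round(4),t)
# sample outline in the new picture: brightest low-saturation blob near the predicted place, rectified at z=10
im=cv2.imread('pics/sam2.png').astype(int); q=-.905
R2=np.array([[np.cos(q),np.sin(q)],[-np.sin(q),np.cos(q)]])
loc=np.array([(17,24),(-33,24),(-33,-24),(33,-24),(33,12),(17,12)])
P=pix(c,np.c_[loc@R2+[591.1,-36.0],[10]*6]);
v=im.copy().astype(np.uint8); v=cv2.resize(v[105:315,140:420],(800,600),interpolation=cv2.INTER_CUBIC)
for p in P: cv2.circle(v,tuple(((p-[140,105])*800/280).round().astype(int).tolist()),3,(0,0,255),-1)
print(((P-[140,105])*800/280).round(0).tolist()); cv2.imwrite('pics/sam2_x.png',v)
```

```text
sam2 15.25 [591.1 -35.7 130. ]
[-0.0021  0.0018  0.9801] 0.0023887280321714674
[[441.0, 201.0], [269.0, 201.0], [274.0, 356.0], [490.0, 357.0], [494.0, 242.0], [440.0, 242.0]]
```

View pics/sam2_x.png

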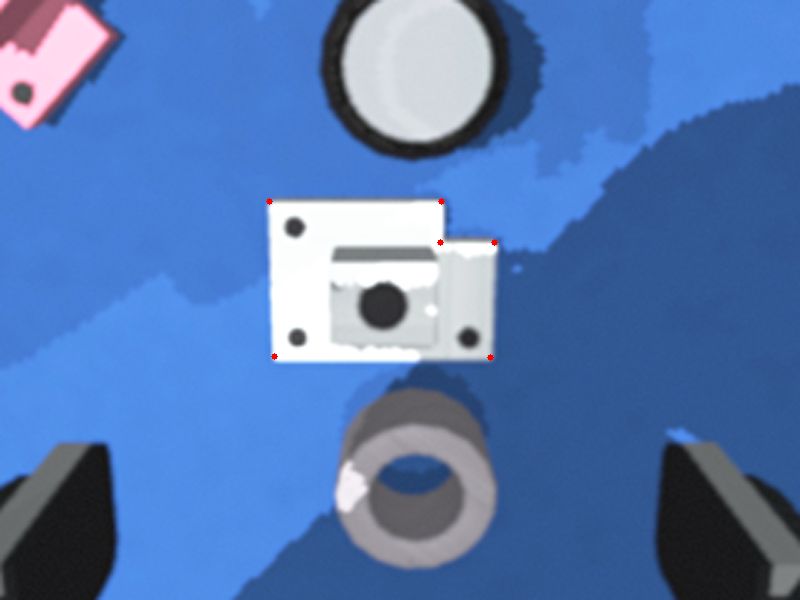

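The predicted corners (red) lie on the sample's outline, with the lens and ring clear of the ±x sides. I descend and grip.

Call:
{"op": "arm_command", "data": {"increments": [{"offset": [-0.002,0.002,0.15],"dr": [0,0,0],"hand": 1},{"offset": [0,0,0.25],"dr": [0,0,0],"hand": 1},{"offset": [0,0,0.25],"dr": [0,0,0],"hand": 1},{"offset": [0,0,0.2],"dr": [0,0,0],"hand": 1},{"offset": [0,0,0.09],"dr": [0,0,0],"hand": 1},{"offset": [0,0,0.04],"dr": [0,0,0],"hand": 1},{"offset": [0,0,0],"dr": [0,0,0],"hand": 1}]}}

```text
time_s: 16.0
eef_pos: [591.5, -36.2, 13.1]
ee_rot: [0.0, 0.945, 0.327, 0.0]
force: [0.1, 0.4, 0.0]
grip_width: 1.0
grip_force: 0.0
```

Call:
{"op": "arm_command", "data": {"increments": [{"offset": [0,0,0],"dr": [0,0,0],"hand": -0.2},{"offset": [0,0,0],"dr": [0,0,0],"hand": -1},{"offset": [0,0,0],"dr": [0,0,0],"hand": -1},{"offset": [0,0,0],"dr": [0,0,0],"hand": -1},{"offset": [0,0,0],"dr": [0,0,0],"hand": -1},{"offset": [0,0,0],"dr": [0,0,0],"hand": -1},{"offset": [0,0,0],"dr": [0,0,0],"hand": -1}], "grip_force": 45}}

```text
time_s: 16.7
eef_pos: [591.7, -36.2, 13.4]
ee_rot: [0.0, 0.945, 0.327, 0.0]
force: [-1.4, 0.7, 5.3]
grip_width: 0.341
grip_force: 47.0
```

```bash
python3 -c "
from h import *
o,t,M=rel((591.1,-36.0,12.5),-.905);print((o*120).round(2),t,ctrl.sense()['eef_pos'])"
```

```text
[-0.36 -0.54  0.9 ] 7.500232120299637e-05 [591.71203615 -36.20363077  13.40468242]
```

Call:
{"op": "arm_command", "data": {"increments": [{"offset": [0,0,-0.04],"dr": [0,0,0],"hand": -1},{"offset": [0,0,-0.15],"dr": [0,0,0],"hand": -1},{"offset": [0,0,-0.25],"dr": [0,0,0],"hand": -1},{"offset": [0,0,-0.3],"dr": [0,0,0],"hand": -1},{"offset": [0,0,-0.2],"dr": [0,0,0],"hand": -1},{"offset": [0,0,-0.06],"dr": [0,0,0],"hand": -1},{"offset": [0,0,0],"dr": [0,0,0],"hand": -1}]}}

```text
time_s: 17.4
eef_pos: [591.4, -36.1, 132.9]
ee_rot: [0.0, 0.945, 0.327, 0.0]
force: [0.9, -0.1, -1.7]
grip_width: 0.34
grip_force: 46.2
```

Call:
{"op": "arm_command", "data": {"increments": [{"offset": [0,0,0],"dr": [0,0,-0.12],"hand": -1},{"offset": [0,0,0],"dr": [0,0,-0.18],"hand": -1},{"offset": [0,0,0],"dr": [0,0,-0.18],"hand": -1},{"offset": [0,0,0],"dr": [0,0,-0.18],"hand": -1},{"offset": [0,0,0],"dr": [0,0,-0.18],"hand": -1},{"offset": [0,0,0],"dr": [0,0,-0.18],"hand": -1},{"offset": [0,0,0],"dr": [0,0,-0.13],"hand": -1},{"offset": [0,0,0],"dr": [0,0,0],"hand": -1}]}}

```text
time_s: 18.2
eef_pos: [590.5, -36.0, 130.7]
ee_rot: [-0.001, 0.707, 0.707, -0.001]
force: [0.7, -0.2, -0.5]
grip_width: 0.342
grip_force: 46.1
```

```bash
python3 -c "
from h import *
o,t,M=rel((511.2,-324.2,130),0);print(o.round(3),t,ctrl.sense()['eef_pos'],ctrl.sense()['grip_width'])"
```

```text
[-2.403 -0.659  0.006] -0.0012812934842184197 [590.51642009 -35.96306961 130.74683883] 0.3420140491072562
```

Call:
{"op": "arm_command", "data": {"increments": [{"offset": [-0.2,-0.055,0],"dr": [0,0,0],"hand": -1},{"offset": [-0.33,-0.09,0],"dr": [0,0,0],"hand": -1},{"offset": [-0.33,-0.09,0],"dr": [0,0,0],"hand": -1},{"offset": [-0.33,-0.09,0],"dr": [0,0,0],"hand": -1},{"offset": [-0.33,-0.09,0],"dr": [0,0,0],"hand": -1},{"offset": [-0.33,-0.09,0],"dr": [0,0,0],"hand": -1},{"offset": [-0.33,-0.09,0],"dr": [0,0,0],"hand": -1},{"offset": [-0.22,-0.064,0],"dr": [0,0,0],"hand": -1}]}}

```text
time_s: 19.0
eef_pos: [510.3, -326.2, 131.4]
ee_rot: [-0.001, 0.709, 0.705, -0.0]
force: [-0.1, 0.2, -1.4]
grip_width: 0.34
grip_force: 46.1
```

Call:
{"op": "arm_command", "data": {"increments": [{"offset": [0,0,0],"dr": [0,0,0],"hand": -1},{"offset": [0,0,0.2],"dr": [0,0,0],"hand": -1},{"offset": [0,0,0.25],"dr": [0,0,0],"hand": -1},{"offset": [0,0,0.15],"dr": [0,0,0],"hand": -1},{"offset": [0,0,0.05],"dr": [0,0,0],"hand": -1},{"offset": [0,0,0],"dr": [0,0,0],"hand": -1},{"offset": [0,0,0],"dr": [0,0,0],"hand": -1}]}}

```text
time_s: 19.7
eef_pos: [512.2, -324.0, 55.6]
ee_rot: [0.001, 0.708, 0.706, 0.0]
force: [0.6, -0.6, 0.1]
grip_width: 0.341
grip_force: 46.1
```

Run:
```python
from h import *
o,t,M=rel((511.2,-324.2,33.4),0);print(o.round(4),(o*120).round(2),t,ctrl.sense()['eef_pos'])
```

```text
[-0.0015 -0.0084  0.1847] [-0.18 -1.01 22.16] -0.0027876327269879294 [ 512.19113477 -324.00883      55.56433289]
```

Call:
{"op": "arm_command", "data": {"increments": [{"offset": [-0.001,-0.008,0.04],"dr": [0,0,0],"hand": -1},{"offset": [0,0,0.03],"dr": [0,0,0],"hand": -1},{"offset": [0,0,0.02],"dr": [0,0,0],"hand": -1},{"offset": [0,0,0.02],"dr": [0,0,0],"hand": -1},{"offset": [0,0,0.02],"dr": [0,0,0],"hand": -1},{"offset": [0,0,0],"dr": [0,0,0],"hand": -1}]}}

```text
time_s: 20.3
eef_pos: [510.6, -324.0, 38.8]
ee_rot: [-0.0, 0.708, 0.706, -0.0]
force: [-1.2, 0.1, -0.5]
grip_width: 0.34
grip_force: 46.1
```

Bottom at about z 25.5, inside the pocket (rim at z 30), with no contact. I lower the remaining 5.4 mm.

Call:
{"op": "arm_command", "data": {"increments": [{"offset": [0,0.002,0.015],"dr": [0,0,0],"hand": -1},{"offset": [0,0,0.012],"dr": [0,0,0],"hand": -1},{"offset": [0,0,0.008],"dr": [0,0,0],"hand": -1},{"offset": [0,0,0.005],"dr": [0,0,0],"hand": -1},{"offset": [0,0,0.003],"dr": [0,0,0],"hand": -1},{"offset": [0,0,0],"dr": [0,0,0],"hand": -1}]}}

```text
time_s: 20.9
eef_pos: [511.0, -324.1, 34.0]
ee_rot: [-0.0, 0.708, 0.706, 0.0]
force: [-0.1, 0.1, -1.3]
grip_width: 0.338
grip_force: 46.1
```

Call:
{"op": "arm_command", "data": {"increments": [{"offset": [0,0,0.003],"dr": [0,0,0],"hand": -1},{"offset": [0,0,0.003],"dr": [0,0,0],"hand": -1},{"offset": [0,0,0.002],"dr": [0,0,0],"hand": -1},{"offset": [0,0,0],"dr": [0,0,0],"hand": -1}]}}

```text
time_s: 21.3
eef_pos: [511.0, -324.1, 33.4]
ee_rot: [0.0, 0.708, 0.706, -0.0]
force: [-0.9, 1.7, 3.4]
grip_width: 0.339
grip_force: 46.7
```

Contact at exactly the home height (33.4). I release, rise and check.

Call:
{"op": "arm_command", "data": {"increments": [{"offset": [0,0,0],"dr": [0,0,0],"hand": -0.2},{"offset": [0,0,0],"dr": [0,0,0],"hand": 0},{"offset": [0,0,0],"dr": [0,0,0],"hand": 0.5},{"offset": [0,0,0],"dr": [0,0,0],"hand": 1},{"offset": [0,0,0],"dr": [0,0,0],"hand": 1},{"offset": [0,0,0],"dr": [0,0,0],"hand": 1}]}}

```text
time_s: 21.9
eef_pos: [511.0, -324.1, 33.0]
ee_rot: [0.0, 0.708, 0.706, -0.0]
force: [0.0, -0.6, -0.0]
grip_width: 1.0
grip_force: 0.0
```

Call:
{"op": "arm_command", "data": {"increments": [{"offset": [0,0,-0.1],"dr": [0,0,0],"hand": 1},{"offset": [0,0,-0.25],"dr": [0,0,0],"hand": 1},{"offset": [0,0,-0.3],"dr": [0,0,0],"hand": 1},{"offset": [0,0,-0.2],"dr": [0,0,0],"hand": 1},{"offset": [0,0,0],"dr": [0,0,0],"hand": 1},{"offset": [0,0,0],"dr": [0,0,0],"hand": 1}]}}

```text
time_s: 22.5
eef_pos: [511.0, -324.1, 135.6]
ee_rot: [0.0, 0.708, 0.706, 0.0]
force: [0.6, 0.6, -0.8]
grip_width: 1.002
grip_force: 0.0
```

Run:
```python
from h import *
shot('end')
# the three dark screw holes of the flange: compare with the master's in fix2 (home there), rectified at z=30
for n in('fix2','end'):
    c=json.load(open(f'pics/{n}.json')); g=np.array([[470,-360],[552,-360],[552,-290],[470,-290]],float)
    H=cv2.getPerspectiveTransform(pix(c,np.c_[g,[30]*4]).astype(np.float32),((g-[470,-360])*6).astype(np.float32))
    i=cv2.cvtColor(cv2.warpPerspective(cv2.imread(f'pics/{n}.png'),H,(492,420),flags=cv2.INTER_CUBIC),cv2.COLOR_BGR2GRAY)
    _,_,st,ce=cv2.connectedComponentsWithStats((i<55).astype(np.uint8))
    print(n,[((ce[k]/6+[470,-360]).round(1).tolist(),round(st[k,4]/36)) for k in range(1,len(ce)) if 8<st[k,4]/36<150])
```

```text
end 22.5 [ 511.  -324.1  135.6]
fix2 [([537.8, -341.9], 17), ([485.6, -341.6], 15), ([511.7, -331.9], 133), ([485.7, -307.7], 23)]
end [([537.5, -342.6], 15), ([485.4, -342.6], 13), ([511.5, -332.9], 129), ([485.4, -308.5], 20)]
```

The sample's holes lie within 1 mm of where the master's were at home, with the same yaw and height, so I hand in.

```bash
python3 -c "
from rig import ctrl
print(ctrl.finish_job())"
```

```text
the job is handed in; nothing more can be done
None
```

The master is seated in its wooden case and the sample is seated in the fixture. I handed the job in at about 22.5 s of the 64 s allowed; the hand-in gave no verdict, and I did not re-measure the loose objects around them.

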